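Strip the desk tape holder's bar

ROBOT

A 7-joint arm with a two-finger parallel gripper is mounted at the origin on the work surface. World frame = base frame: x ahead of the robot, y to its left, z up, the work surface at z = 0. Lengths are in mm, angles in rad, forces in N, time in s.
With the tool pointing down it reaches from about 400 to 875 mm from the base axis. Payload 4.4 kg.
Tool frame: the origin (TCP) lies midway between the tips of the shut fingers; the grasp point (between the pads) lies 19 mm behind it; x points along the fingers, y is the direction in which the jaws open and shut, and the axes are right-handed (so a half turn about x gives the same grasp; the last joint's range is limited). The gripper opens to 85 mm and grips with 20 to 120 N. Pads are 22 mm wide; open, the fingers measure 114 mm over their backs; the gripper's body (76 mm by 85 mm) begins 54 mm behind the grasp point. The pads swing forward as they close: fully open they stand 13 mm farther back than shut.
Start: joints at [-1.232, 0.628, 0.038, 1.517, -0.027, 0.996, -0.02], TCP at [255.971, 597.492, 231.313] pointing down, gripper open.
Joint ranges: [-3.06, 3.06], [-0.37, 2.12], [-1.25, 1.32], [0.18, 2.47], [-1.1, 4.24], [0.23, 1.98], [-2.94, 2.94]. Speed limits (rad/s): [2.57, 2.57, 3.14, 3.14, 3.14, 3.14, 3.14].

INTERFACE

Orientations are given as [roll, pitch, yaw] about the fixed x, y, z axes, in that order (R = Rz(yaw) Ry(pitch) Rx(roll)).
In Python, from cell import ctrl gives the robot as it stands.
- The arm moves only by the tool arm_command, never from a script. Its argument "series" is a list of rows, each a list of 7 numbers: the opening, from 0 (shut) to 1 (fully open), then the shift along the world's x, y, z in cm, then the turn, a rotation vector about the world's x, y, z in degrees. In form: [[claw, x, y, z, rx, ry, rz], ...]. A call has 1 to 20 rows; each row shifts and turns the commanded pose from where the row before left it; what a row does not reach is not made up. A row lasts 1/12 s, in which the tool goes at most 41.7 mm and 7.16 degrees, less where a joint would pass 70% of its speed; a pose out of reach is approached as far as the arm can. A call with a gripper value outside its range is refused whole. The fingers move at their own pace and stop on an object; the grip force is fixed at half the most. Time passes only in rows, so rows that do not move let the fingers close. It gives the time, the measured TCP pose, the force and the opening at its end, in the units of the state.
- ctrl.read_state(): the state, without advancing time (a new reading comes with each control period).
- ctrl.get_image(name): name is "scene" or "side" or "wrist"; returns the picture (480x640x3 uint8, blue, green, red); there is no depth.
- ctrl.calibration(name): a dict with "fovy" (degrees; the focal length in pixels is half the picture's height over the tangent of half this angle, whatever the lens; pixels are square), "cx", "cy" (the principal point, pixels), "k1" (the pictures are not rectified: a ray, as slopes to the right and down, at radius r is drawn at 1 + k1 r^2 times it, then the intrinsics apply), "cam_to_world" (4x4, takes a point from camera to world coordinates); the wrist camera has in their place "T_tool_cam" (4x4, takes a point from camera to tool coordinates, whose origin is the TCP and whose axes are the tool frame's). Camera axes: x right, y up, looking along -z (the intrinsics and any distortion apply to the point x, -y, -z); pixel columns grow to the right and rows downward; lengths in mm; the calibration is good to about 2 mm. A picture is of the moment at which its call begins: read the wrist's pose just before it. calibration takes no time and is no camera call.
- ctrl.finish_job(): hands the job in, once; it reports no verdict.
Trained networks look in the newest picture that a camera, given by its name, has taken for a name from the list of things; names that differ only in an ending like _2 or _b are one class to them, and where a whole thing is asked for, a point or a joint stands for the part that bears it (a point fixed in the world has none). Each returns a list of dicts, best first, with "conf" (0 to 1); they miss things now and then, are a little off and sometimes report something else, mostly with a low value. They report only what shows in the picture. A call takes as long as a camera call. They do not tell look-alikes from the thing itself.
- ctrl.spot_in(label, camera): "centre" ([x, y, z] in mm, in world coordinates, good to about 4 mm: the middle of the surface that is visible of it).
The state is a dict: "clock": time; "qpos": joint angles; "qd": joint speeds; "tau": joint torques, N m; "eef_pos": TCP position; "tool_rot": TCP orientation; "force": force on the tool from outside, world axes, zero at the start; "torque": the same for the moment, N m; "width": finger opening in mm.
Only numpy, scipy, OpenCV 4.12 (cv2) and the standard library are available. Lean on these libraries where they do the work, as an engineer would, in place of code of your own. Each camera call takes 0.05 s, during which the arm holds its last target.

TASK

Empty the tape holder's bar: slide the stop collar off its free end and put it in the chrome dish first, while the tape roll and the spacer stay on the bar; then slide these two off, the roll into the open part of the wooden chest and the spacer into the dish with the collar. Set everything down inside its container, let none of the three land on the desk, and leave the pencil mug, the bottle and the protractor where they stand.

Things in the scene. Friction and masses are not known exactly. Their poses are not given: they have to be found in the camera images.
- holder: Black plastic tape holder, fixed. Origin under its base on the desk. Base plate x -45 to 45, y -110 to 90 mm, 14 mm high. A bracket 50 mm wide stands at its -y end (y -110 to -94 mm, top at z = 155 mm); from it a smooth level steel bar 18 mm thick runs along the holder's +y, axis at x = 0, z = 130 mm, to its free end at y = +80 mm.
- bar_tip (a point): Centre of the bar's free end; axes as the holder's (+y points out of the end). On the bar hang the collar, nearest this end, and behind it the tape roll and the spacer in either order, centres 40 to 65 mm apart, axes along the bar. All slide freely; their bores are 5 to 7 mm wider than the bar.
- collar_center (a point): Stop collar: plain aluminium ring, outer diameter 40 mm, bore 23 mm, 16 mm long along its axis, 50 g. The point is its centre; its y axis is the ring's axis. It slides freely.
- roll_center (a point): Roll of paper tape (rigid): outer diameter 60 mm, bore 25 mm, 24 mm wide along its axis, about 60 g (40 to 85 g). The point is its centre; its y axis is the ring's axis.
- spacer_center (a point): Grey plastic spacer sleeve: outer diameter 36 mm, bore 25 mm, 28 mm long along its axis, about 30 g. The point is its centre; its y axis is the sleeve's axis.
- dish: Chrome oblong paper clip dish, loose, about 0.5 kg, open on top, empty. Origin under its centre. 170 mm along x, 124 mm along y, 24 mm high; walls and floor 4 mm.
- chest: Small wooden chest, fixed. Origin under its centre on the desk. 190 mm along x, 150 mm along y, 68 mm high; the +x end wall is 55 mm high; walls and floor 6 mm.
- lid (a joint): How far (m) the chest's flat sliding lid is drawn open toward the chest's +x; 0 is closed. Lid top 62.5 mm above the desk, grip bar to 69 mm. The chest is open from above between its x = -89 mm and x = -88 mm + this value. It starts open 105 to 150 mm and need not be moved; it stays where it is left (about 2.5 N to slide).
- mug: White ceramic mug used as pencil cup, loose. Origin under its centre. 82 mm across, 95 mm high, with a handle to its +y reaching 70 mm out; pencils stand up to 155 mm high, up to 35 mm from its axis.
- bottle: White plastic glue bottle, loose, standing; origin under its centre. 52 mm across, 120 mm high. Bottle and mug stand close behind the bar (the mug wall 70 mm or more from the bar axis), in either order.
- protractor: Red plastic half-circle protractor lying flat, 116 mm by 60 mm, 3 mm thick, origin under the middle of its straight edge; the arc is to its +y.
Things that resemble listed ones, but are neither listed nor needed, are in the scene too. What is shaped like the chest but turquoise is not meant.

How it is judged:
By the outcome, as a careful person would: the job done as asked, in the order asked, and still so for the second after the job is handed in, with the robot touching nothing.
It also fails if it takes over 69 s, if anything falls off the work surface, if the arm or the gripper's body presses on something with over 40 N, if the wrist force passes 120 N, or if a joint passes its speed limit or range.

## Working session

There is one attempt and no reset: what is moved stays moved. The work goes in short steps, Python scripts to look and compute and a tool call to move; the robot and the scene stay as the last step left them, time stands still between calls to the robot, and variables do not carry over. Pictures are saved under pics/ and viewed, and the job is handed in when it is done.

Besides the shell and the picture viewer there is one more tool, called after "Emit:" as name([rows], argument=value, ...), one row to a line, values as JSON. arm_command: Moves the arm, as the interface text tells. Its arguments: {"type":"object","properties":{"series":{"type":"array"}},"required":["series"]}

```bash
ls; mkdir -p pics; python3 - <<'E'
from cell import ctrl
import cv2
s=ctrl.read_state()
print({k:s[k] for k in s})
for c in ["scene","side","wrist"]:
    im=ctrl.get_image(c); cv2.imwrite(f"pics/a_{c}.png",im)
    print(c,ctrl.calibration(c))
    for l in ["holder","collar_center","roll_center","spacer_center","dish","chest","mug","bottle","protractor"]:
        try: print(l,[(round(d["conf"],2),[round(v) for v in d["centre"]]) for d in ctrl.spot_in(l,c)][:3])
        except Exception as e: print(l,e)
print(ctrl.read_state()["clock"])
E
```

```text
pics
{'clock': 0.0, 'qpos': array([-1.23180658,  0.62934915,  0.03846081,  1.5183898 , -0.02699908,
        0.99630651, -0.02000566]), 'qd': array([ 0.00061663, -0.00142056, -0.00029131,  0.00110724, -0.0013975 ,
       -0.00037502, -0.00082969]), 'tau': array([ 6.63680567e-04, -5.63413382e+01,  1.22586530e+00, -1.93443739e+01,
        1.08941988e-02,  1.07522705e-02, -1.40969971e-05]), 'eef_pos': array([255.71879447, 596.88836422, 230.3805193 ]), 'tool_rot': array([-1.55108208,  1.56886209, -1.95589273]), 'force': array([-1.08740214, -0.40814179, -0.43859305]), 'torque': array([0.00180522, 0.00837401, 0.00955731]), 'width': 85.45194367468252}
scene {'fovy': 52.4668681613102, 'cx': 323.8041680414416, 'cy': 237.67216129598728, 'k1': -0.13709538096134546, 'cam_to_world': array([[-5.66002808e-01, -6.19562644e-01,  5.43859312e-01,
         1.06385903e+03],
       [ 8.24328062e-01, -4.34241681e-01,  3.63204361e-01,
         2.71110290e+02],
       [ 1.11385277e-02,  6.53893182e-01,  7.56504885e-01,
         9.13354265e+02],
       [ 0.00000000e+00,  0.00000000e+00,  0.00000000e+00,
      
[... 1177 characters left out ...]
66])]
bottle [(0.87, [679, -18, 74]), (0.39, [551, -18, 143])]
protractor [(0.57, [384, -78, 1])]
wrist {'fovy': 63.18977757988662, 'cx': 320.17029974829757, 'cy': 241.1871225148853, 'k1': -0.039611558288307966, 'T_tool_cam': array([[ 5.97711985e-04,  2.74429559e-01, -9.61607019e-01,
        -1.43657068e+02],
       [ 9.99999556e-01, -8.64802810e-04,  3.74772915e-04,
        -4.21525001e-02],
       [-7.28751687e-04, -9.61606816e-01, -2.74429954e-01,
        -7.10758337e+01],
       [ 0.00000000e+00,  0.00000000e+00,  0.00000000e+00,
         1.00000000e+00]])}
holder []
collar_center []
roll_center []
spacer_center []
dish [(0.62, [438, 392, 15])]
chest []
mug []
bottle []
protractor []
1.5
```

View pics/a_scene.png

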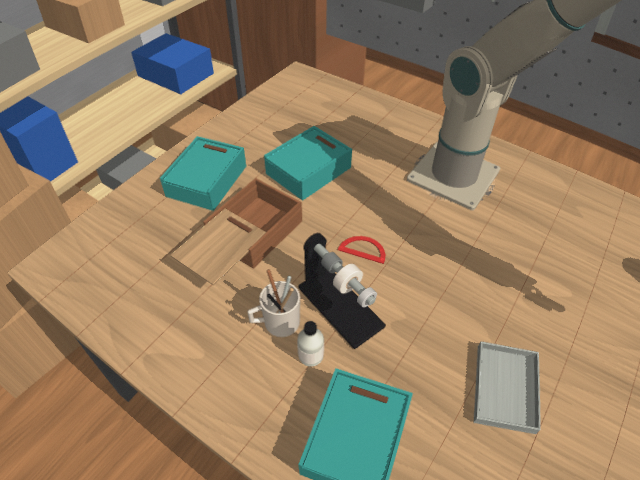

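View pics/a_side.png

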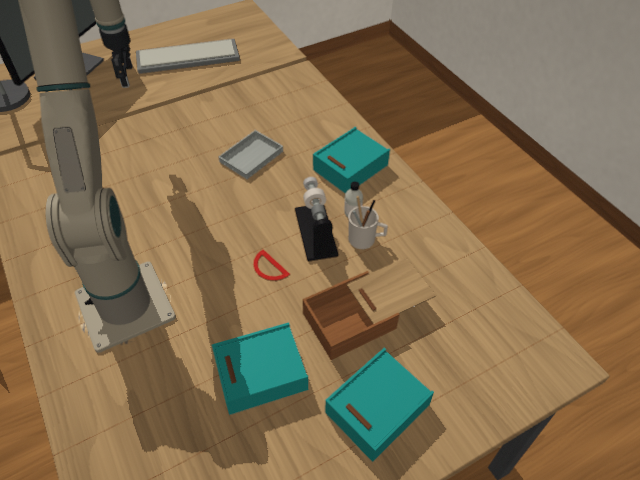

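View pics/a_wrist.png

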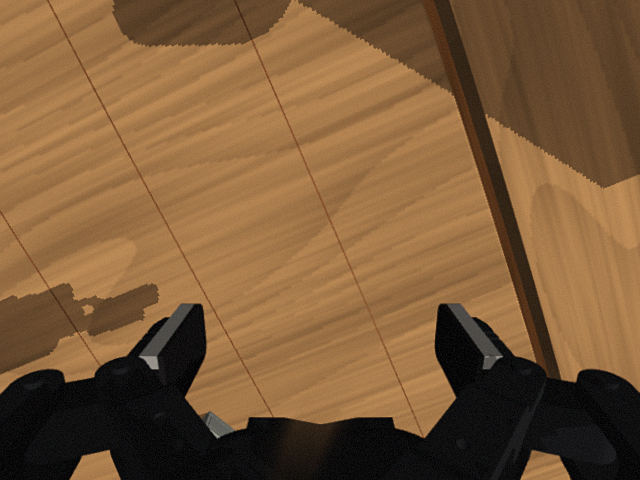

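```bash
python3 - <<'E'
import cv2
a=cv2.imread("pics/a_scene.png")[210:370,230:430]; cv2.imwrite("pics/z1.png",cv2.resize(a,None,fx=4,fy=4,interpolation=cv2.INTER_CUBIC)[:600,:800])
a=cv2.imread("pics/a_side.png")[165:275,240:400]; cv2.imwrite("pics/z2.png",cv2.resize(a,None,fx=5,fy=5,interpolation=cv2.INTER_CUBIC))
E
```

```text
(no output)
```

View pics/z1.png

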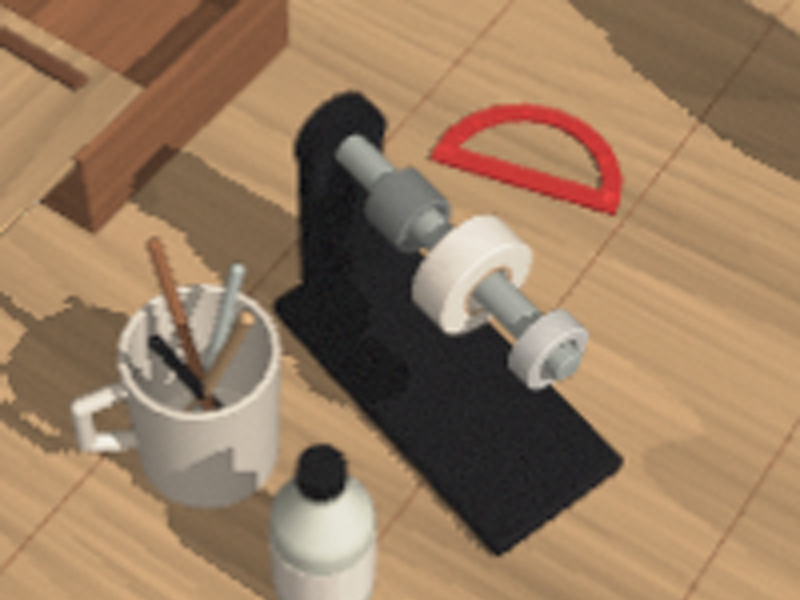

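View pics/z2.png

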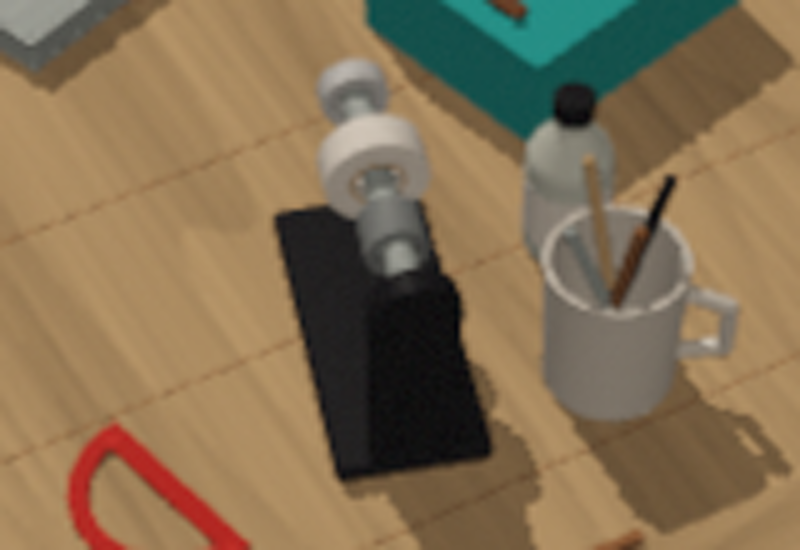

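```bash
cat > h.py <<'E'
import numpy as np, cv2
from cell import ctrl
from scipy.spatial.transform import Rotation as Rn
from scipy.optimize import least_squares
def cal(c,s=None):
    k=ctrl.calibration(c)
    if c=="wrist":
        T=np.eye(4);T[:3,:3]=Rn.from_euler('xyz',s["tool_rot"]).as_matrix();T[:3,3]=s["eef_pos"]
        M=T@k["T_tool_cam"]
    else: M=k["cam_to_world"]
    return dict(f=240/np.tan(np.radians(k["fovy"])/2),cx=k["cx"],cy=k["cy"],k1=k["k1"],M=M)
def proj(P,k):
    P=np.atleast_2d(P); q=(P-k["M"][:3,3])@k["M"][:3,:3]
    a=q[:,:2]/-q[:,2:]; a[:,1]*=-1
    r=(a**2).sum(1,keepdims=True)
    a=a*(1+k["k1"]*r)
    return a*k["f"]+[k["cx"],k["cy"]]
def ray(px,k):
    d=(np.array(px,float)-[k["cx"],k["cy"]])/k["f"]; a=d.copy()
    for _ in range(20): a=d/(1+k["k1"]*(a**2).sum())
    return k["M"][:3,3],k["M"][:3,:3]@np.array([a[0],-a[1],-1])
def onz(px,k,z):
    o,d=ray(px,k); return o+d*(z-o[2])/d[2]
def H(p,P):
    c,s=np.cos(p[2]),np.sin(p[2]); P=np.atleast_2d(P).astype(float)
    return np.c_[p[0]+c*P[:,0]-s*P[:,1],p[1]+s*P[:,0]+c*P[:,1],P[:,2]]
def circ(y,r,z):
    t=np.linspace(0,2*np.pi,60); return np.c_[r*np.cos(t),0*t+y,z+r*np.sin(t)]
E
cat > fit.py <<'E'
from h import *
K={c:cal(c) for c in["scene","side"]}
S=lambda u,v:(230+u/4,210+v/4); D=lambda u,v:(240+u/5,165+v/5)
obs=[("scene",S(500,546),(45,90,14)),("scene",S(622,461),(-45,90,14)),("scene",S(277,302),(45,-110,14)),("scene",S(567,361),(0,80,130)),
("side",D(275,213),(-45,90,14)),("side",D(342,481),(-45,-110,0)),("side",D(490,456),(45,-110,0))]
def res(p):
    o=[]
    for c,px,P in obs: o+=list((proj(H(p,P),K[c])-px)[0])
    return o
r=least_squares(res,[555,-30,-.28]); print(r.x,np.round(r.fun,1))
p=r.x; np.save("holder.npy",p)
ys=[60,0,-55]
# ring ys from spot
for n,(x,y) in dict(c1=(583,51),c2=(572,44),r1=(571,-5),r2=(551,-18),s1=(556,-59),s2=(537,-60)).items():
    d=np.array([x,y])-p[:2]; print(n,d@[-np.sin(p[2]),np.cos(p[2])],d@[np.cos(p[2]),np.sin(p[2])])
import sys
Y=[float(a) for a in sys.argv[1:4]]
for c,x0,y0,f,w,h in[("scene",230,210,4,200,150),("side",240,165,5,160,110)]:
    im=cv2.imread(f"pics/a_{c}.png")[y0:y0+h,x0:x0+w]; im=cv2.resize(im,None,fx=f,fy=f,interpolation=cv2.INTER_CUBIC)
    def dl(P,col):
        q=((proj(H(p,P),K[c])-[x0,y0]+.5)*f).astype(np.int32); cv2.polylines(im,[q],False,col,1)
    for z in(0,14): dl([(-45,-110,z),(45,-110,z),(45,90,z),(-45,90,z),(-45,-110,z)],(0,255,0))
    dl(circ(80,9,130),(0,255,255))
    for y,R,L,z,col in[(Y[0],20,16,127.5,(255,0,0)),(Y[1],30,24,126.5,(0,0,255)),(Y[2],18,28,126.5,(255,0,255))]:
        dl(circ(y-L/2,R,z),col);dl(circ(y+L/2,R,z),col)
    cv2.imwrite(f"pics/f_{c}.png",im)
E
python3 fit.py 66 11 -46
```

```text
[ 5.57533826e+02 -1.32816155e+01 -3.01309881e-01] [-0.8  0.8  0.8 -1.3 -2.6 -0.9  0.5  1.5 -1.4 -1.5 -1.6  0.3  0.4  0.1]
c1 68.94326743785184 5.241946214043448
c2 58.99414279202374 -3.1850887794626166
r1 11.904891373386233 10.401757831592708
r2 -6.444866684455293 -4.8391863392478935
s1 -44.11390153549099 12.103181068864181
s2 -50.70750538426235 -5.744070492243696
```

View pics/f_scene.png

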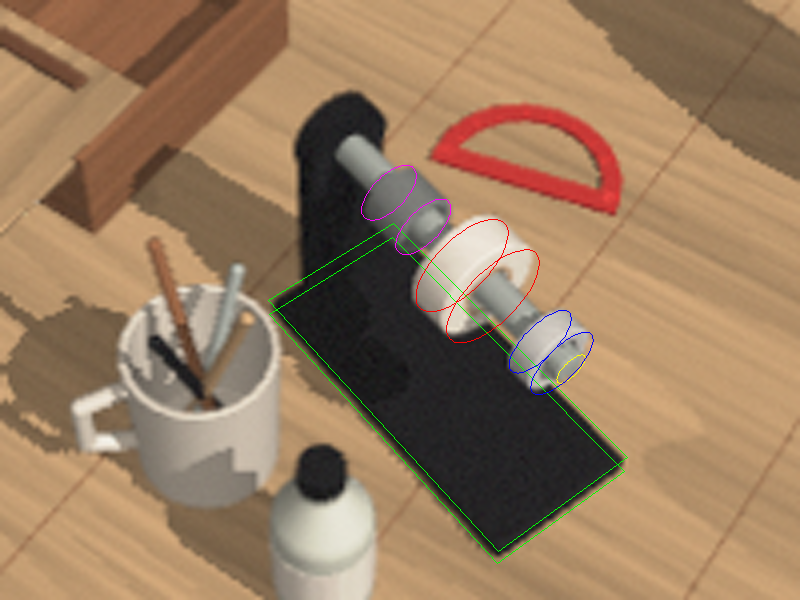

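View pics/f_side.png

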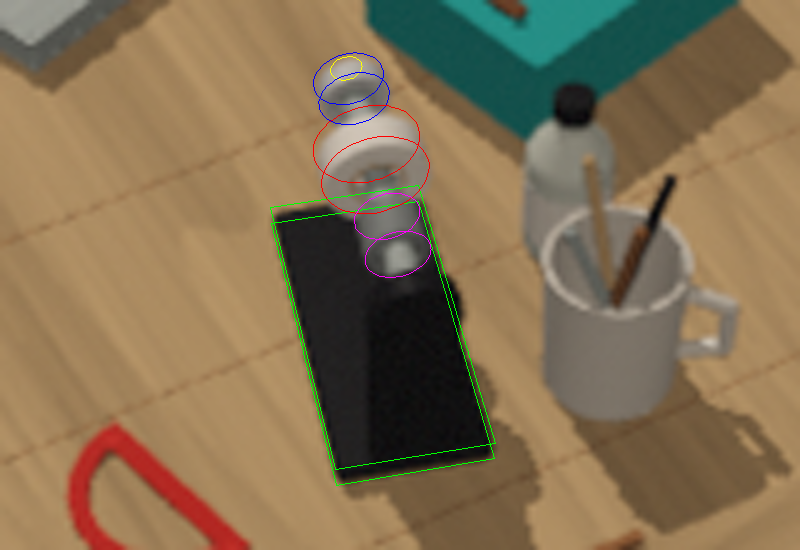

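```bash
python3 - <<'E'
from h import *
s=ctrl.read_state()
R=Rn.from_euler('xyz',s["tool_rot"]).as_matrix();print(R.round(3))
p=np.load("holder.npy")
ty=np.array([np.cos(p[2]),np.sin(p[2]),0])
for sg in(1,-1):
    T=np.c_[[0,0,-1],sg*ty,np.cross([0,0,-1],sg*ty)]
    print(sg,np.degrees(Rn.from_matrix(T@R.T).as_rotvec()))
print("collar target",H(p,[(0,64,127.5)]),"above")
K={c:cal(c) for c in["scene","side"]}
# dish corners & chest corners
a=cv2.imread("pics/a_scene.png")[330:440,460:560]; cv2.imwrite("pics/z3.png",cv2.resize(a,None,fx=5,fy=5,interpolation=cv2.INTER_CUBIC))
a=cv2.imread("pics/a_side.png")[260:365,290:445]; cv2.imwrite("pics/z4.png",cv2.resize(a,None,fx=5,fy=5,interpolation=cv2.INTER_CUBIC))
a=cv2.imread("pics/a_scene.png")[170:295,160:310]; cv2.imwrite("pics/z5.png",cv2.resize(a,None,fx=4,fy=4,interpolation=cv2.INTER_CUBIC))
E
```

```text
[[-0.     0.394  0.919]
 [-0.     0.919 -0.394]
 [-1.    -0.    -0.   ]]
1 [-5.66800141e-04 -1.01746762e-03 -8.40715349e+01]
-1 [ 1.04665060e-03 -5.83057092e-04  9.59284651e+01]
collar target [[576.52719089  47.83509316 127.5       ]] above
```

View pics/z3.png

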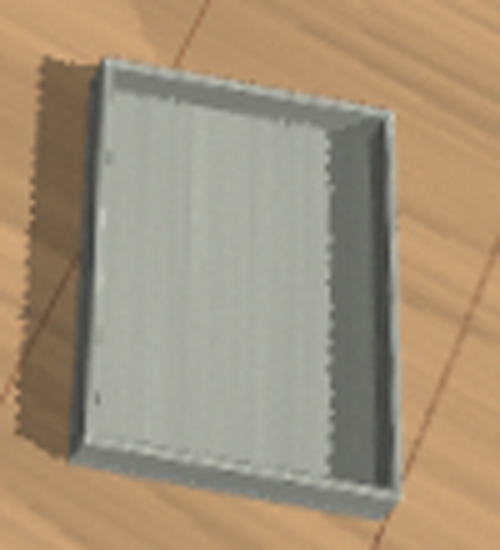

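View pics/z4.png

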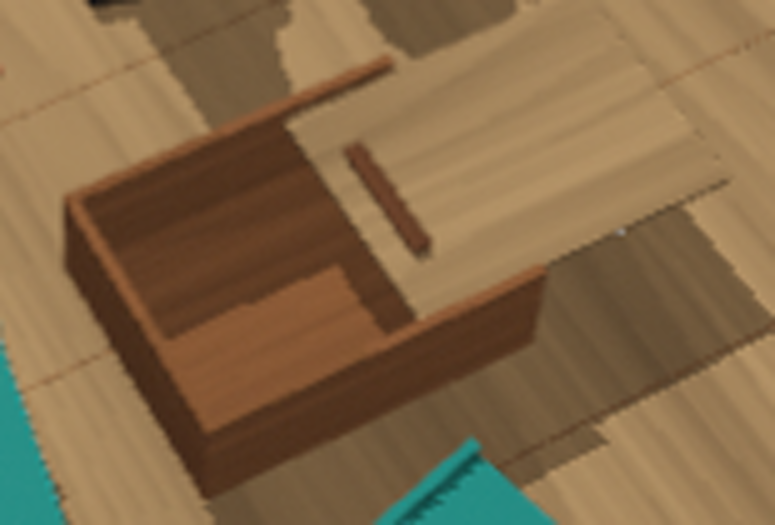

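View pics/z5.png

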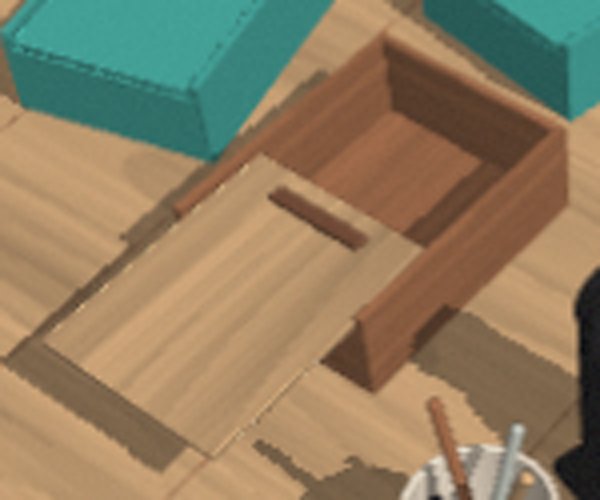

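```bash
python3 - <<'E'
from h import *
K={c:cal(c) for c in["scene","side"]}
for c,ox,oy,f,l in[("scene",460,330,5,[(104,60,24),(394,112,24),(400,497,24),(74,450,24)]),
 ("side",290,260,5,[(68,198,68),(208,434,68),(543,270,68),(288,125,62.5),(413,320,62.5)]),
 ("scene",160,170,4,[(387,36,68),(565,127,68),(360,320,68),(260,155,62.5),(422,247,62.5)])]:
    for u,v,z in l: print(c,(u,v),onz((ox+u/f,oy+v/f),K[c],z).round(0))
E
```

```text
scene (104, 60) [474. 274.  24.]
scene (394, 112) [428. 389.  24.]
scene (400, 497) [584. 449.  24.]
scene (74, 450) [635. 333.  24.]
side (68, 198) [ 394. -251.   68.]
side (208, 434) [ 389. -399.   68.]
side (543, 270) [ 577. -401.   68.]
side (288, 125) [ 515. -264.   62.]
side (413, 320) [ 509. -391.   62.]
scene (387, 36) [ 391. -389.   68.]
scene (565, 127) [ 392. -246.   68.]
scene (360, 320) [ 582. -250.   68.]
scene (260, 155) [ 514. -388.   62.]
scene (422, 247) [ 515. -259.   62.]
```

Emit:
arm_command([
  [0.8, 1, -1.5, 0, 0, 0, -2],
  [0.8, 2, -3.4, 0, 0, 0, -5.4],
  [0.8, 2, -3.4, 0, 0, 0, -5.4],
  [0.8, 2, -3.4, 0, 0, 0, -5.4],
  [0.8, 2, -3.4, 0, 0, 0, -5.4],
  [0.8, 2, -3.4, 0, 0, 0, -5.4],
  [0.8, 2, -3.4, 0, 0, 0, -5.4],
  [0.8, 2, -3.4, 0, 0, 0, -5.4],
  [0.8, 2, -3.4, 0, 0, 0, -5.4],
  [0.8, 2, -3.4, 0, 0, 0, -5.4],
  [0.8, 2, -3.4, 0, 0, 0, -5.4],
  [0.8, 2, -3.4, 0, 0, 0, -5.4],
  [0.8, 2, -3.4, 0, 0, 0, -5.4],
  [0.8, 2, -3.4, 0, 0, 0, -5.4],
  [0.8, 2, -3.4, 0, 0, 0, -5.4],
  [0.8, 2, -3.4, 0, 0, 0, -5.4],
  [0.8, 1, -2, 0, 0, 0, -1.1],
  [0.8, 0, 0, 0, 0, 0, 0],
  [0.8, 0, 0, 0, 0, 0, 0],
])

```text
clock: 3.08
eef_pos: [576.3, 50.9, 231.2]
tool_rot: [0.442, 1.57, -1.433]
force: [-0.8, 0.7, -0.2]
width: 68.2
```

```bash
python3 - <<'E'
from h import *
import pickle
s=ctrl.read_state(); im=ctrl.get_image("wrist"); cv2.imwrite("pics/w1.png",im)
pickle.dump(s,open("w1.pkl","wb"))
print(s["eef_pos"],s["tool_rot"],s["qpos"],s["width"],s["clock"])
E
```

```text
[576.29158383  50.93042484 231.24490075] [ 0.44235509  1.57046722 -1.43319299] [-0.42638165  0.56124941  0.45422741  1.73148553 -0.29803407  0.91770943
 -0.15462641] 68.17843886785873 3.0833
```

View pics/w1.png

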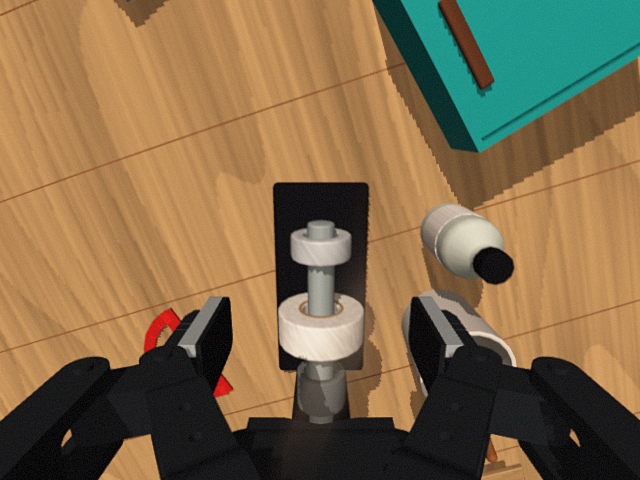

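```bash
cat > fit2.py <<'E'
from h import *
import pickle,sys
s=pickle.load(open("w1.pkl","rb")); k=cal("wrist",s)
obs=[((275,184),(-45,90,14)),((368,184),(45,90,14)),((280,369),(-45,-110,14))][:2]
# bar edges at y=40 approx (rows ~ 285): u 308..334 
p0=np.load("holder.npy")
def res(p):
    o=[]
    for px,P in obs:o+=list((proj(H(p,P),k)-px)[0])
    a=proj(H(p,[(-9,35,130),(9,35,130),(-9,75,130),(9,75,130)]),k)
    o+=[a[0,0]-308,a[1,0]-334.5,a[2,0]-307.5,a[3,0]-334.5]
    t=proj(H(p,circ(80,9,130)),k); o+=[t[:,1].min()-220.5]
    return o
r=least_squares(res,p0); p=r.x; print(p0,p,np.round(r.fun,1)); np.save("holder2.npy",p)
Y=[float(a) for a in sys.argv[1:4]]
im=cv2.imread("pics/w1.png")
def dl(P,col): cv2.polylines(im,[((proj(H(p,P),k)+.0)*1).astype(np.int32)],False,col,1)
for z in(0,14): dl([(-45,-110,z),(45,-110,z),(45,90,z),(-45,90,z),(-45,-110,z)],(0,255,0))
dl(circ(80,9,130),(0,255,255))
for y,R,L,z,col in[(Y[0],20,16,127.5,(255,0,0)),(Y[1],30,24,126.5,(0,0,255)),(Y[2],18,28,126.5,(255,0,255))]:
    dl(circ(y-L/2,R,z),col);dl(circ(y+L/2,R,z),col)
cv2.imwrite("pics/fw.png",cv2.resize(im[170:430,200:440],None,fx=2.3,fy=2.3,interpolation=cv2.INTER_CUBIC))
print("collar",H(p,[(0,Y[0],127.5)]),"tip",H(p,[(0,80,130)]),"axis",-np.sin(p[2]),np.cos(p[2]))
E
python3 fit2.py 63 6 -45
```

```text
[ 5.57533826e+02 -1.32816155e+01 -3.01309881e-01] [ 5.54979113e+02 -1.42599628e+01 -3.06618032e-01] [-2.7 -0.   1.6  0.2 -0.1  0.   0.   0.8 -0. ]
collar [[573.99478921  45.80170591 127.5       ]] tip [[579.12600353  62.00882285 130.        ]] axis 0.301836136443048 0.9533598201818313
```

View pics/fw.png

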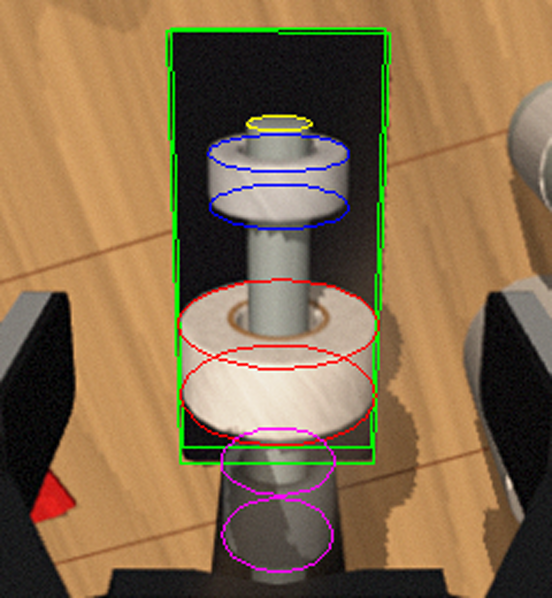

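Emit:
arm_command([
  [0.75, -0.2, -0.44, -2, 0, 0, 0],
  [0.75, 0, 0, -3.5, 0, 0, 0],
  [0.75, 0, 0, -3.5, 0, 0, 0],
  [0.75, 0, 0, -2.5, 0, 0, 0],
  [0.75, 0, 0, -1, 0, 0, 0],
  [0, 0, 0, 0, 0, 0, 0],
  [0, 0, 0, 0, 0, 0, 0],
  [0, 0, 0, 0, 0, 0, 0],
  [0, 0, 0, 0, 0, 0, 0],
  [0, 0, 0, 0, 0, 0, 0],
  [0, 0, 0, 0, 0, 0, 0],
  [0, 0, 0, 0, 0, 0, 0],
  [0, 0, 0, 0, 0, 0, 0],
])

```text
clock: 4.22
eef_pos: [574.5, 48.2, 107.2]
tool_rot: [2.197, 1.569, 0.325]
force: [-0.4, 0.8, 5.4]
width: 37.9
```

```bash
python3 - <<'E'
from h import *
s=ctrl.read_state(); im=ctrl.get_image("wrist"); cv2.imwrite("pics/w2.png",im)
print(s["eef_pos"],s["force"],s["torque"],s["width"],s["clock"])
E
```

```text
[574.54514336  48.22332019 107.20318878] [-0.4075936   0.75409744  5.42855427] [ 0.06369533  0.09081819 -0.00144668] 37.89109677813123 4.2167
```

View pics/w2.png

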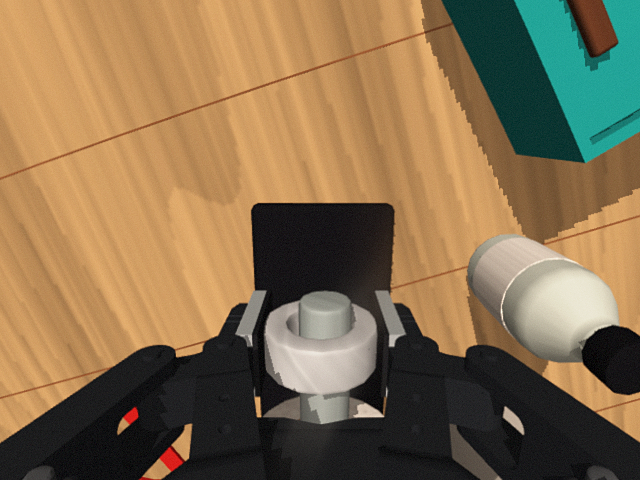

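Emit:
arm_command([
  [0, 0.06, -0.02, 0.12, 0, 0, 0],
  [0, 0.06, -0.02, 0.13, 0, 0, 0],
  [0, 0, 0, 0, 0, 0, 0],
  [0, 0.15, 0.48, 0, 0, 0, 0],
  [0, 0.3, 0.95, 0, 0, 0, 0],
])

```text
clock: 4.68
eef_pos: [579.4, 60.9, 108.7]
tool_rot: [-0.387, 1.57, -2.262]
force: [-0.3, -0.3, -0.6]
width: 37.7
```

```bash
python3 - <<'E'
from h import *
s=ctrl.read_state(); im=ctrl.get_image("wrist"); cv2.imwrite("pics/w3.png",im[200:,150:490])
print(s["eef_pos"],s["force"],s["torque"],s["width"],s["clock"])
E
```

```text
[579.40072356  60.9162819  108.69955666] [-0.31388197 -0.27057409 -0.62687598] [ 0.00081678 -0.01622874  0.01473547] 37.70725359757742 4.6833
```

View pics/w3.png

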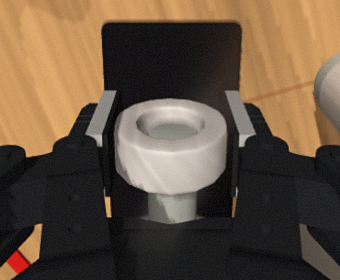

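Emit:
arm_command([
  [0, 0.3, 0.95, 0, 0, 0, 0],
  [0, 0.3, 0.95, 0, 0, 0, 0],
  [0, 0.3, 0.95, 0, 0, 0, 0],
  [0, 0, 0.5, 0, 0, 0, 0],
  [0, -1.0, 2.4, 0.5, 0, 0, -4.2],
  [0, -1.2, 3.2, 0.5, 0, 0, -6.6],
  [0, -1.2, 3.2, 0, 0, 0, -6.6],
  [0, -1.2, 3.2, 0, 0, 0, -6.6],
  [0, -1.2, 3.2, 0, 0, 0, -6.6],
  [0, -1.2, 3.2, 0, 0, 0, -6.6],
  [0, -1.2, 3.2, 0, 0, 0, -6.6],
  [0, -1.0, 2.4, -1, 0, 0, -4.4],
  [0, -0.6, 1, -2, 0, 0, -2.3],
  [0, 0, 0, -1, 0, 0, 0],
  [0, 0, 0, 0, 0, 0, 0],
])

```text
clock: 5.98
eef_pos: [488.4, 345.3, 76.4]
tool_rot: [0.287, 1.566, -2.463]
force: [-0.1, 0.3, 0.2]
width: 38.0
```

```bash
python3 - <<'E'
from h import *
s=ctrl.read_state(); im=ctrl.get_image("wrist"); cv2.imwrite("pics/w4.png",im)
im=ctrl.get_image("scene"); cv2.imwrite("pics/s4.png",im)
R=Rn.from_euler('xyz',s["tool_rot"]).as_matrix()
print(s["eef_pos"],R[:,1],s["force"],s["width"],s["clock"],s["qpos"])
E
```

```text
[488.40346663 345.30548744  76.40990193] [ 0.38121618 -0.9244849   0.00137746] [-0.1031304   0.34162936  0.22020666] 38.000045114244294 5.9833 [-1.03234306  0.85454088  0.62546396  1.7978003  -0.71689722  0.73623969
 -1.19343127]
```

View pics/w4.png

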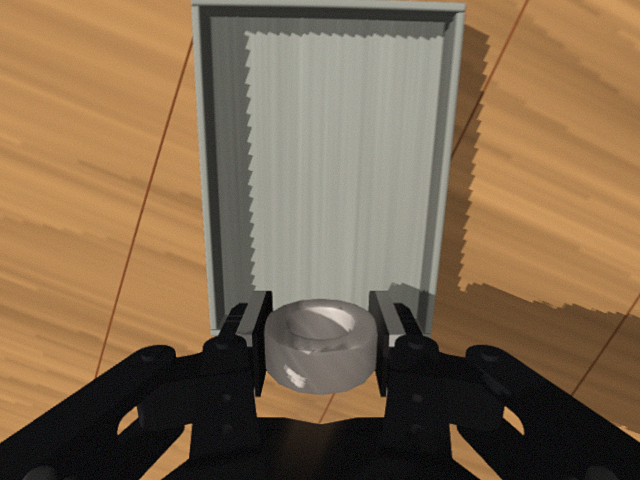

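View pics/s4.png

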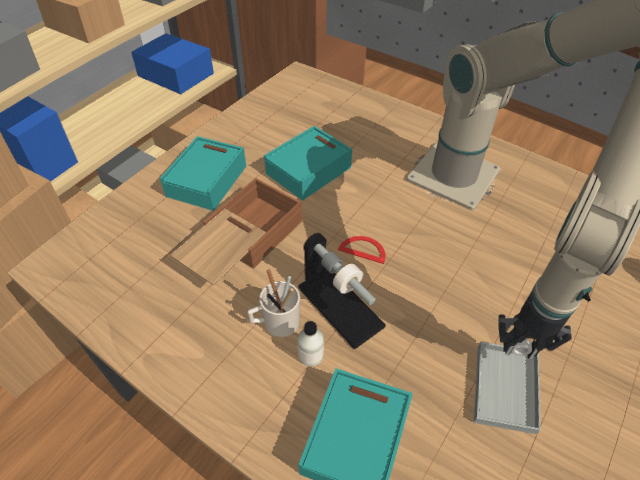

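```bash
python3 - <<'E'
from h import *
s=ctrl.read_state();k=cal("wrist",s)
for px in[(195,5),(465,7),(211,333),(434,335)]: print(px,onz(px,k,24))
E
```

```text
(195, 5) [584.80694403 444.41255411  24.        ]
(465, 7) [631.11760458 329.24198173  24.        ]
(211, 333) [428.30695478 385.7987193   24.        ]
(434, 335) [474.99995761 267.30493734  24.        ]
```

Emit:
arm_command([
  [0, 0.1, -0.3, -2, 0, 0, 0],
  [0, 0, 0, -2.5, 0, 0, 0],
  [0, 0, 0, -1.5, 0, 0, 0],
  [0, 0, 0, -0.9, 0, 0, 0],
  [0, 0, 0, 0, 0, 0, 0],
  [0, 0, 0, 0, 0, 0, 0],
])

```text
clock: 6.58
eef_pos: [493.0, 341.5, 10.7]
tool_rot: [2.839, 1.57, 0.084]
force: [0.3, -0.2, -0.0]
width: 37.8
```

Emit:
arm_command([
  [0, 0, 0, -0.3, 0, 0, 0],
  [0, 0, 0, 0, 0, 0, 0],
  [0.6, 0, 0, 0, 0, 0, 0],
  [0.6, 0, 0, 0, 0, 0, 0],
  [0.6, 0, 0, 0, 0, 0, 0],
  [0.6, 0, 0, 0, 0, 0, 0],
  [0.6, 0, 0, 0, 0, 0, 0],
  [0.6, 0, 0, 1, 0, 0, 0],
  [0.6, 0, 0, 2.5, 0, 0, 0],
  [0.75, 0, 0, 3, 0, 0, 0],
])

```text
clock: 7.42
eef_pos: [490.4, 341.7, 71.6]
tool_rot: [0.24, 1.567, -2.515]
force: [0.3, 0.1, 0.3]
width: 61.8
```

```bash
python3 - <<'E'
from h import *
s=ctrl.read_state(); im=ctrl.get_image("wrist"); cv2.imwrite("pics/w5.png",im)
print(s["eef_pos"],s["force"],s["width"],s["clock"])
p=np.load("holder2.npy"); print("roll",H(p,[(0,7,126.5)]))
E
```

```text
[490.42243062 341.70867891  71.58626993] [0.25012828 0.10912437 0.3428606 ] 61.81837248016881 7.4167
roll [[557.09196557  -7.58644402 126.5       ]]
```

View pics/w5.png

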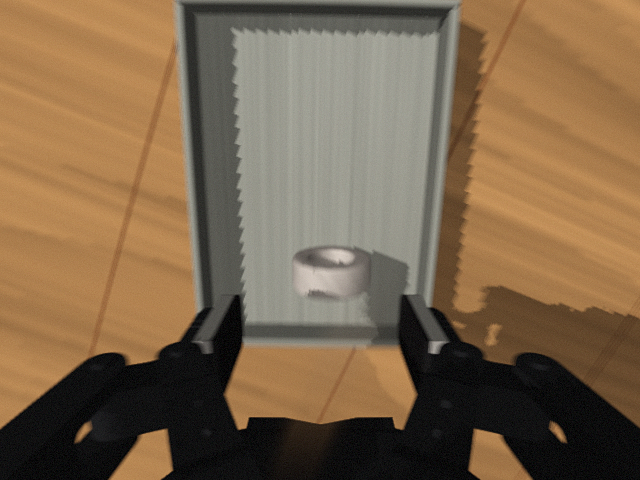

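Emit:
arm_command([
  [0.85, 0, 0, 2, 0, 0, 0],
  [0.95, 0.4, -2, 2.8, 0, 0, 4],
  [0.98, 0.6, -3.2, 2.4, 0, 0, 5],
  [0.98, 0.6, -3.2, 2.3, 0, 0, 5],
  [0.98, 0.7, -3.3, 2, 0, 0, 5],
  [0.98, 0.7, -3.7, 1.5, 0, 0, 5],
  [0.98, 0.7, -3.7, 0, 0, 0, 5],
  [0.98, 0.7, -3.7, 0, 0, 0, 5],
  [0.98, 0.7, -3.7, 0, 0, 0, 5],
  [0.98, 0.7, -3.7, 0, 0, 0, 5],
  [0.98, 0.7, -3.2, 0, 0, 0, 4],
  [0.98, 0.27, -1.56, 0, 0, 0, 2],
  [0.98, 0, 0, 0, 0, 0, 0],
  [0.98, 0, 0, 0, 0, 0, 0],
])

```text
clock: 8.63
eef_pos: [559.3, -8.3, 202.4]
tool_rot: [2.264, 1.57, 0.379]
force: [-0.1, 0.7, 0.1]
width: 83.6
```

```bash
python3 - <<'E'
from h import *
import pickle
s=ctrl.read_state(); im=ctrl.get_image("wrist"); cv2.imwrite("pics/w6.png",im); pickle.dump(s,open("w6.pkl","wb"))
R=Rn.from_euler('xyz',s["tool_rot"]).as_matrix()
print(s["eef_pos"],np.degrees(np.arctan2(R[1,1],R[0,1])),s["force"],s["width"],s["clock"])
E
```

```text
[559.31299623  -8.34510616 202.370247  ] -18.002346295725342 [-0.05709297  0.70718645  0.14977307] 83.5959087880621 8.6333
```

View pics/w6.png

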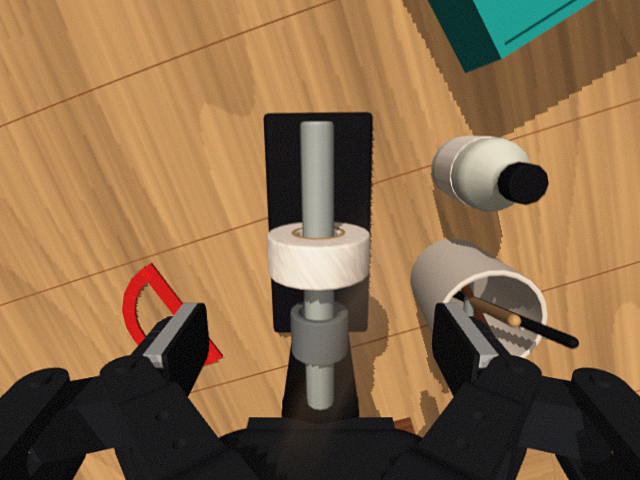

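```bash
cat > ov.py <<'E'
from h import *
import pickle,sys
n=sys.argv[1]; Y=[float(a) for a in sys.argv[2:4]]
s=pickle.load(open(n+".pkl","rb")); k=cal("wrist",s); im=cv2.imread(f"pics/{n}.png")
p=np.load("holder2.npy")
def dl(P,col): cv2.polylines(im,[(proj(H(p,P),k)).astype(np.int32)],False,col,1)
dl(circ(80,9,130),(0,255,255))
dl([(9,80,130),(9,-90,130)],(0,255,255));dl([(-9,80,130),(-9,-90,130)],(0,255,255))
for y,R,L,z,col in[(Y[0],30,24,126.5,(0,0,255)),(Y[1],18,28,126.5,(255,0,255))]:
    dl(circ(y-L/2,R,z),col);dl(circ(y+L/2,R,z),col)
cv2.imwrite(f"pics/o_{n}.png",cv2.resize(im[100:420,200:440],None,fx=1.8,fy=1.8))
E
python3 ov.py w6 7 -48
```

```text
(no output)
```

View pics/o_w6.png

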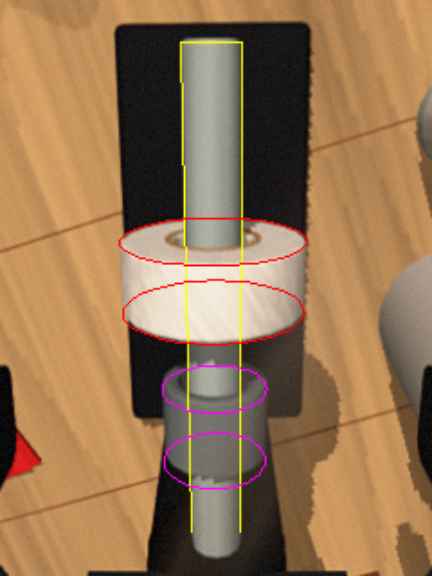

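Emit:
arm_command([
  [0.98, -0.1, 0, -2, 0, 0, 0],
  [0.98, 0, 0, -3.5, 0, 0, 0],
  [0.98, 0, 0, -3, 0, 0, 0],
  [0.98, 0, 0, -1.5, 0, 0, 0],
  [0.98, 0, 0, 0, 0, 0, 0],
  [0, 0, 0, 0, 0, 0, 0],
  [0, 0, 0, 0, 0, 0, 0],
  [0, 0, 0, 0, 0, 0, 0],
  [0, 0, 0, 0, 0, 0, 0],
  [0, 0, 0, 0, 0, 0, 0],
  [0, 0, 0, 0, 0, 0, 0],
  [0, 0, 0, 0, 0, 0, 0],
])

```text
clock: 9.68
eef_pos: [559.6, -6.5, 103.4]
tool_rot: [2.246, 1.568, 0.365]
force: [0.0, 2.0, 7.1]
width: 57.6
```

```bash
python3 - <<'E'
from h import *
import pickle
s=ctrl.read_state(); im=ctrl.get_image("wrist"); cv2.imwrite("pics/w7.png",im)
print(s["eef_pos"],s["force"],s["width"],s["clock"])
E
```

```text
[559.57331546  -6.45172527 103.37650437] [0.04020636 1.97889572 7.10211778] 57.58811417149815 9.6833
```

View pics/w7.png

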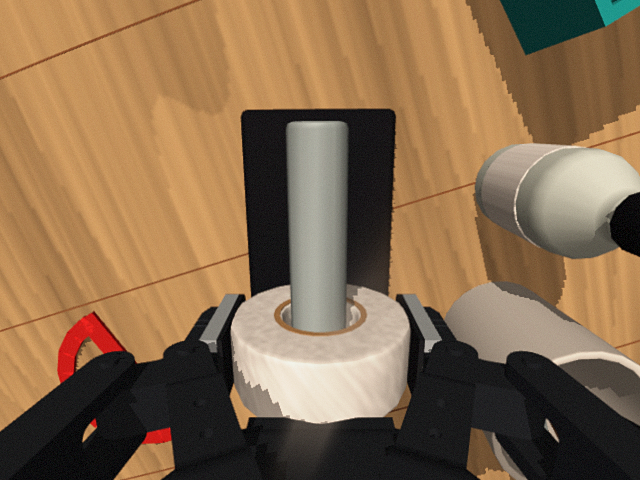

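Emit:
arm_command([
  [0, -0.02, 0, 0.15, 0, 0, 0],
  [0, -0.02, 0, 0.2, 0, 0, 0],
  [0, 0, 0, 0, 0, 0, 0],
  [0, 0.15, 0.48, 0, 0, 0, 0],
  [0, 0.3, 0.95, 0, 0, 0, 0],
  [0, 0.45, 1.43, 0, 0, 0, 0],
  [0, 0.45, 1.43, 0, 0, 0, 0],
])

```text
clock: 10.32
eef_pos: [571.7, 36.9, 105.1]
tool_rot: [-2.052, 1.57, 2.349]
force: [-0.0, 0.6, -0.9]
width: 57.4
```

```bash
python3 - <<'E'
from h import *
import pickle
s=ctrl.read_state(); im=ctrl.get_image("wrist"); cv2.imwrite("pics/w8.png",im)
print(s["eef_pos"],s["force"],s["torque"],s["width"],s["clock"])
E
```

```text
[571.70395532  36.92023445 105.12152148] [-0.00726884  0.55808383 -0.89294881] [ 0.04803352 -0.03387101 -0.00570246] 57.3780388650185 10.3167
```

View pics/w8.png

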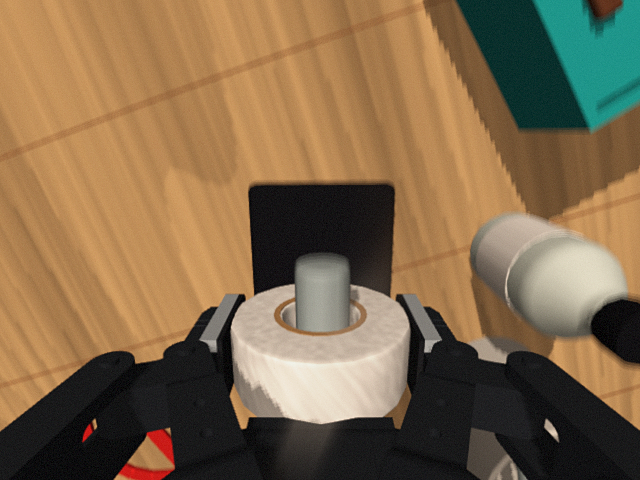

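Emit:
arm_command([
  [0, 0.5, 1.6, 0, 0, 0, 0],
  [0, 0.6, 1.9, 0, 0, 0, 0],
  [0, 0.6, 1.9, 0, 0, 0, 0],
  [0, 0.2, 0.7, 0.5, 0, 0, 0],
  [0, 0, 0, 2.5, 0, 0, 0],
  [0, 0, 0, 3.5, 0, 0, 0],
  [0, -0.5, -1.5, 3, 0, 0, -3],
  [0, -1.1, -3.3, 0.5, 0, 0, -6],
  [0, -1.2, -3.7, 0, 0, 0, -6.3],
  [0, -1.2, -3.7, 0, 0, 0, -6.3],
  [0, -1.2, -3.7, 0, 0, 0, -6.3],
  [0, -1.2, -3.7, 0, 0, 0, -6.3],
  [0, -1.2, -3.7, 0, 0, 0, -6.3],
  [0, -1.2, -3.7, 0, 0, 0, -6.3],
  [0, -1.2, -3.7, 0, 0, 0, -6.3],
  [0, -1.2, -3.7, 0, 0, 0, -6.3],
  [0, -1.2, -3.7, 0, 0, 0, -6.3],
  [0, -1.2, -3.7, 0, 0, 0, -6.3],
  [0, 0, 0, 0, 0, 0, 0],
  [0, 0, 0, 0, 0, 0, 0],
])

```text
clock: 12.03
eef_pos: [452.5, -324.0, 205.7]
tool_rot: [1.2, 1.569, -1.944]
force: [0.8, 0.8, -0.6]
width: 57.1
```

```bash
python3 - <<'E'
from h import *
import pickle
s=ctrl.read_state(); im=ctrl.get_image("wrist"); cv2.imwrite("pics/w9.png",im);pickle.dump(s,open("w9.pkl","wb"))
R=Rn.from_euler('xyz',s["tool_rot"]).as_matrix()
print(s["eef_pos"],np.degrees(np.arctan2(R[1,1],R[0,1])),s["force"],s["torque"],s["width"],s["clock"])
E
```

```text
[ 452.53782556 -323.99615224  205.699399  ] -90.09561801447552 [ 0.82994348  0.76809211 -0.61688467] [ 0.13027608 -0.04467937  0.03174599] 57.116491908309975 12.0333
```

View pics/w9.png

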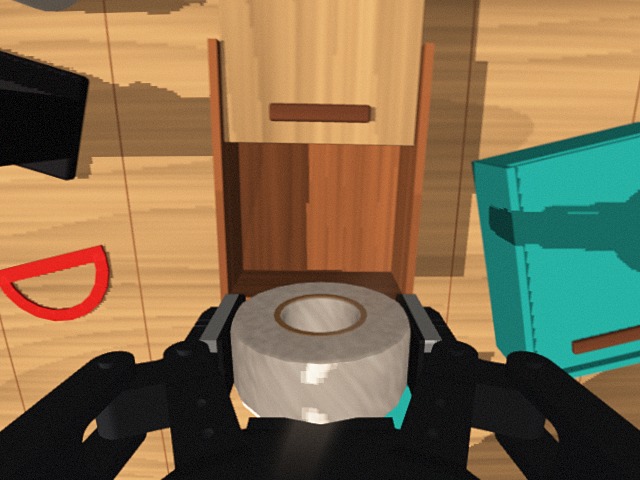

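```bash
python3 - <<'E'
from h import *
import pickle
s=pickle.load(open("w9.pkl","rb"));k=cal("wrist",s)
for px,z in[((225,140),62.5),((414,144),62.5),((218,240),68),((226,240),68),((419,240),68),((409,240),68),((209,42),68),((433,44),68)]: print(px,onz(px,k,z).round(1))
E
```

```text
(225, 140) [ 514.1 -255.9   62.5]
(414, 144) [ 511.2 -391.2   62.5]
(218, 240) [ 441.4 -247.2   68. ]
(226, 240) [ 441.4 -253.2   68. ]
(419, 240) [ 441.2 -398.1   68. ]
(409, 240) [ 441.2 -390.6   68. ]
(209, 42) [ 577.6 -250.4   68. ]
(433, 44) [ 576.4 -398.9   68. ]
```

Emit:
arm_command([
  [0, 0.1, 0.1, -2, 0, 0, 0],
  [0, 0, 0, -4, 0, 0, 0],
  [0, 0, 0, -4, 0, 0, 0],
  [0, 0, 0, -4, 0, 0, 0],
  [0, 0, 0, -2.5, 0, 0, 0],
  [0, 0, 0, -1.5, 0, 0, 0],
  [0, 0, 0, -0.7, 0, 0, 0],
  [0, 0, 0, 0, 0, 0, 0],
  [0, 0, 0, 0, 0, 0, 0],
])

```text
clock: 12.83
eef_pos: [456.3, -319.6, 18.9]
tool_rot: [-3.051, 1.57, 0.096]
force: [-0.2, 0.2, 0.2]
width: 57.4
```

Emit:
arm_command([
  [0, 0, -0.2, -0.25, 0, 0, 0],
  [0, 0, 0, 0, 0, 0, 0],
  [0.85, 0, 0, 0, 0, 0, 0],
  [0.85, 0, 0, 0, 0, 0, 0],
  [0.85, 0, 0, 0, 0, 0, 0],
  [0.85, 0, 0, 0, 0, 0, 0],
  [0.85, 0, 0, 0, 0, 0, 0],
  [0.85, 0, 0, 1, 0, 0, 0],
  [0.85, 0, 0, 3, 0, 0, 0],
  [0.85, 0, 0, 4, 0, 0, 0],
  [0.85, 0, 0, 4, 0, 0, 0],
  [0.85, 0, 0, 4, 0, 0, 0],
  [0.85, 0, 0, 2.5, 0, 0, 0],
])

```text
clock: 13.92
eef_pos: [455.7, -323.6, 205.3]
tool_rot: [2.393, 1.566, -0.746]
force: [1.3, 0.2, -0.9]
width: 72.5
```

```bash
python3 - <<'E'
from h import *
import pickle
s=ctrl.read_state(); im=ctrl.get_image("wrist"); cv2.imwrite("pics/w10.png",im)
print(s["eef_pos"],s["force"],s["width"],s["clock"])
p=np.load("holder2.npy"); print("spacer",H(p,[(0,-46.5,126.5)]))
E
```

```text
[ 455.74833904 -323.58488951  205.33764563] [ 1.28680098  0.19573103 -0.88771644] 72.53720455616103 13.9167
spacer [[540.94373227 -58.5911944  126.5       ]]
```

View pics/w10.png

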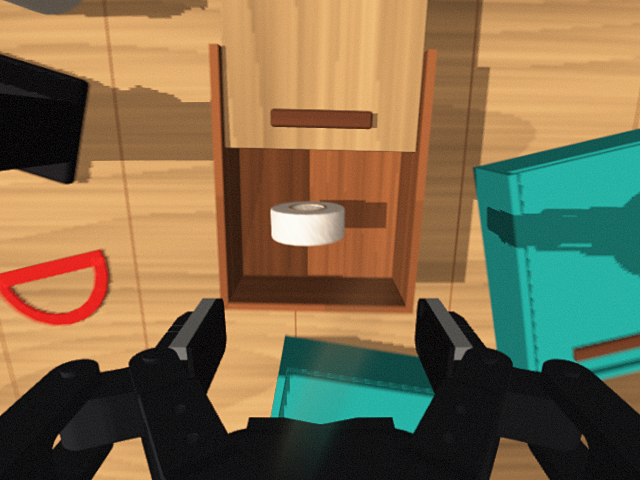

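Emit:
arm_command([
  [0.62, 0.4, 1.5, 0, 0, 0, 3],
  [0.62, 0.75, 2.3, 0, 0, 0, 6.5],
  [0.62, 0.8, 2.5, 0, 0, 0, 6.6],
  [0.62, 0.8, 2.5, 0, 0, 0, 6.6],
  [0.62, 0.8, 2.5, 0, 0, 0, 6.6],
  [0.62, 0.8, 2.5, 0, 0, 0, 6.6],
  [0.62, 0.8, 2.5, 0, 0, 0, 6.6],
  [0.62, 0.8, 2.5, 0, 0, 0, 6.6],
  [0.62, 0.8, 2.5, 0, 0, 0, 6.6],
  [0.62, 0.8, 2.5, 0, 0, 0, 6.6],
  [0.62, 0.7, 2, 0, 0, 0, 6.6],
  [0.62, 0.27, 0.7, 0, 0, 0, 3.8],
  [0.62, 0, 0, 0, 0, 0, 0],
  [0.62, 0, 0, 0, 0, 0, 0],
])

```text
clock: 15.13
eef_pos: [540.0, -56.7, 200.5]
tool_rot: [-1.37, 1.57, 3.044]
force: [-1.4, -0.1, -0.2]
width: 52.8
```

```bash
python3 - <<'E'
from h import *
import pickle
s=ctrl.read_state(); im=ctrl.get_image("wrist"); cv2.imwrite("pics/w11.png",im);pickle.dump(s,open("w11.pkl","wb"))
R=Rn.from_euler('xyz',s["tool_rot"]).as_matrix()
print(s["eef_pos"],np.degrees(np.arctan2(R[1,1],R[0,1])),s["force"],s["width"],s["clock"])
E
python3 ov.py w11 150 -46.5
```

```text
[539.96883174 -56.72886909 200.49388836] -17.108935627565273 [-1.40214655 -0.0915994  -0.18590379] 52.75352412814653 15.1333
```

View pics/w11.png

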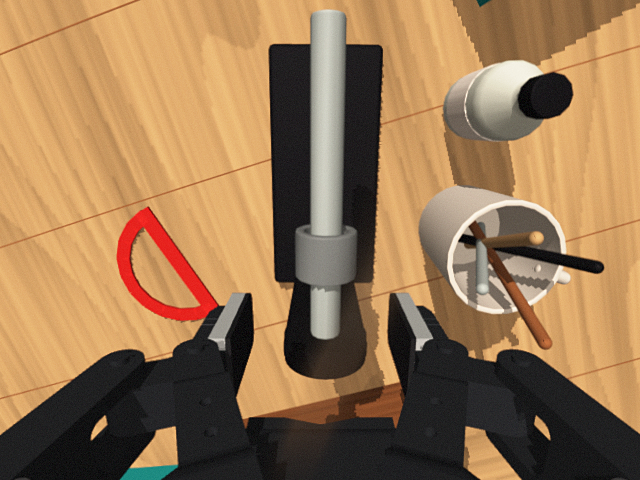

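View pics/o_w11.png

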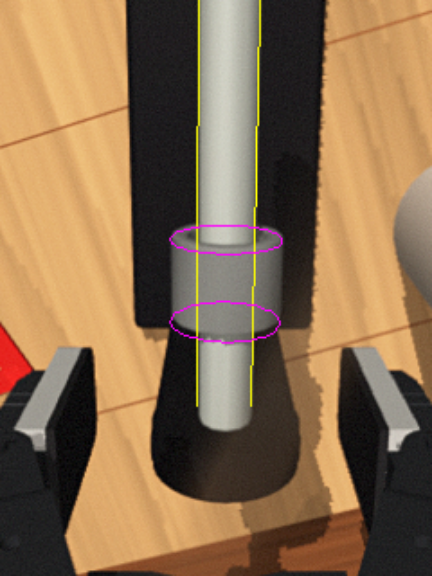

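Emit:
arm_command([
  [0.62, 0.2, -0.2, -2, 0, 0, 0],
  [0.62, 0, 0, -3.5, 0, 0, 0],
  [0.62, 0, 0, -2.8, 0, 0, 0],
  [0.62, 0, 0, -1.2, 0, 0, 0],
  [0.62, 0, 0, 0, 0, 0, 0],
  [0, 0, 0, 0, 0, 0, 0],
  [0, 0, 0, 0, 0, 0, 0],
  [0, 0, 0, 0, 0, 0, 0],
  [0, 0, 0, 0, 0, 0, 0],
  [0, 0, 0, 0, 0, 0, 0],
  [0, 0, 0, 0, 0, 0, 0],
  [0, 0, 0, 0, 0, 0, 0],
])

```text
clock: 16.18
eef_pos: [543.2, -59.2, 106.6]
tool_rot: [1.908, 1.569, 0.038]
force: [-0.7, -0.7, 4.9]
width: 33.7
```

```bash
python3 - <<'E'
from h import *
s=ctrl.read_state(); im=ctrl.get_image("wrist"); cv2.imwrite("pics/w12.png",im)
print(s["eef_pos"],s["force"],s["width"],s["clock"])
E
```

```text
[543.18399014 -59.22002327 106.56293473] [-0.7459919  -0.66172117  4.9475993 ] 33.677550192894635 16.1833
```

View pics/w12.png

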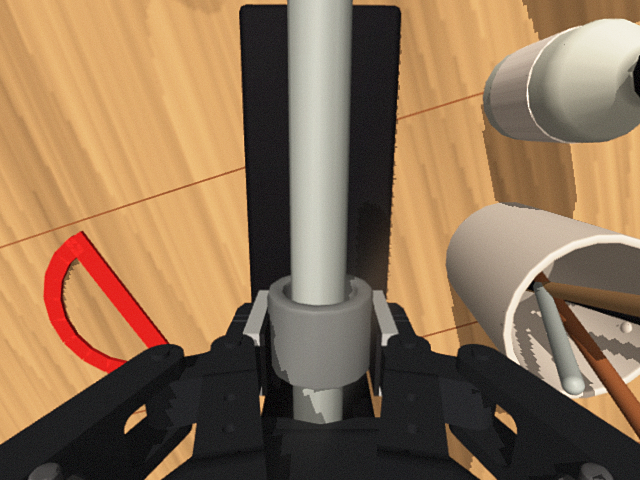

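Emit:
arm_command([
  [0, 0, 0, 0.15, 0, 0, 0],
  [0, 0, 0, 0.2, 0, 0, 0],
  [0, 0, 0, 0, 0, 0, 0],
  [0, 0.15, 0.48, 0, 0, 0, 0],
  [0, 0.3, 0.96, 0, 0, 0, 0],
  [0, 0.45, 1.44, 0, 0, 0, 0],
  [0, 0.45, 1.44, 0, 0, 0, 0],
  [0, 0.45, 1.44, 0, 0, 0, 0],
])

```text
clock: 16.9
eef_pos: [560.9, 0.2, 109.1]
tool_rot: [-2.371, 1.57, 2.043]
force: [0.4, -0.7, -0.2]
width: 33.7
```

```bash
python3 - <<'E'
from h import *
s=ctrl.read_state(); im=ctrl.get_image("wrist"); cv2.imwrite("pics/w13.png",im)
print(s["eef_pos"],s["force"],s["torque"],s["width"],s["clock"])
E
```

```text
[5.60930055e+02 2.18935533e-01 1.09086316e+02] [ 0.350638   -0.73231356 -0.23497263] [-0.01774483 -0.03511975  0.04292025] 33.69993930714858 16.9
```

View pics/w13.png

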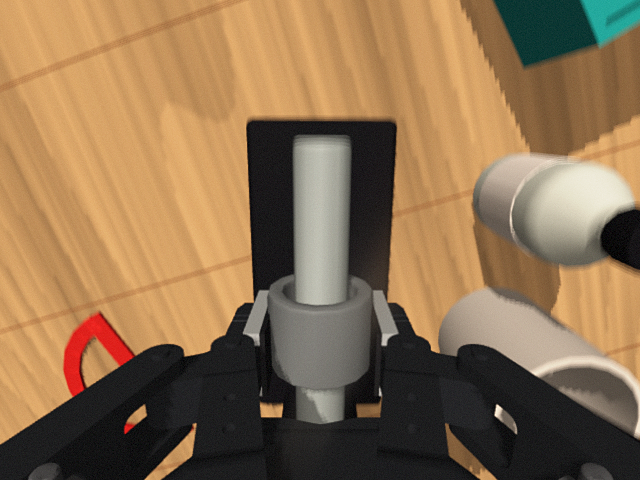

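Emit:
arm_command([
  [0, 0.45, 1.44, 0, 0, 0, 0],
  [0, 0.6, 1.91, 0, 0, 0, 0],
  [0, 0.6, 1.91, 0, 0, 0, 0],
  [0, 0.6, 1.91, 0, 0, 0, 0],
  [0, 0.45, 1.44, 0, 0, 0, 0],
  [0, 0, 0.8, 0, 0, 0, 0],
  [0, 0, 2, 0, 0, 0, -3],
  [0, -0.2, 3.3, 0, 0, 0, -6.5],
  [0, -0.25, 3.5, 0, 0, 0, -6.8],
  [0, -0.25, 3.5, 0, 0, 0, -6.8],
  [0, -0.25, 3.5, 0, 0, 0, -6.8],
  [0, -0.25, 3.5, 0, 0, 0, -6.8],
  [0, -0.25, 3.5, 0, 0, 0, -6.8],
  [0, -0.25, 3, -1, 0, 0, -5],
  [0, -0.1, 1, -1, 0, 0, -2],
  [0, 0, 0, -1, 0, 0, 0],
  [0, 0, 0, 0, 0, 0, 0],
])

```text
clock: 18.37
eef_pos: [567.8, 359.3, 76.7]
tool_rot: [0.361, 1.566, -2.388]
force: [-0.7, -1.1, -0.0]
width: 33.4
```

```bash
python3 - <<'E'
from h import *
s=ctrl.read_state(); im=ctrl.get_image("wrist"); cv2.imwrite("pics/w14.png",im)
im=ctrl.get_image("scene"); cv2.imwrite("pics/s14.png",cv2.resize(im[280:460,420:600],None,fx=3,fy=3))
R=Rn.from_euler('xyz',s["tool_rot"]).as_matrix()
print(s["eef_pos"],np.degrees(np.arctan2(R[1,1],R[0,1])),s["force"],s["width"],s["clock"])
k=cal("scene")
E
```

```text
[567.79889851 359.29801555  76.68992987] -67.4887385789874 [-0.67604475 -1.11668924 -0.01463362] 33.41627992155687 18.3667
```

View pics/w14.png

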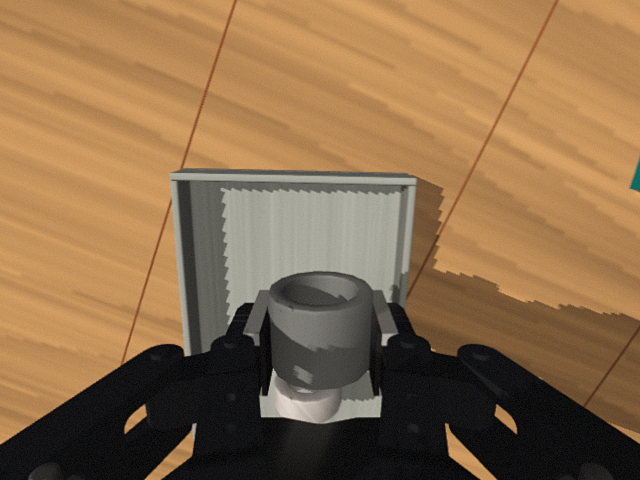

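View pics/s14.png

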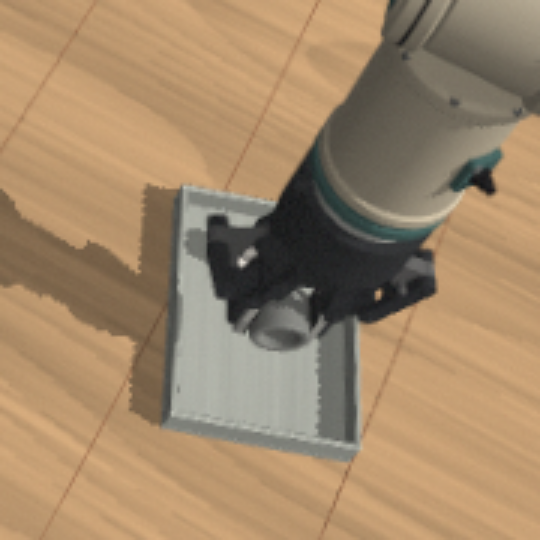

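```bash
python3 - <<'E'
from h import *
s=ctrl.read_state(); k=cal("wrist",s)
print(onz((307,385),k,44),onz((307,400),k,44),onz((307,400),k,24))
for px in[(174,175),(415,181)]: print(onz(px,k,24))
E
```

```text
[509.01593847 340.89517519  44.        ] [500.11164068 337.34615117  44.        ] [485.26130203 332.04760349  24.        ]
[584.74834469 444.53406967  24.        ]
[628.32663255 329.96909552  24.        ]
```

Emit:
arm_command([
  [0, -0.1, 0.9, -1, 0, 0, 0],
  [0, 0, 0.3, -2.5, 0, 0, 0],
  [0, 0, 0, -2, 0, 0, 0],
  [0, 0, 0, -1.1, 0, 0, 0],
  [0, 0, 0, -0.2, 0, 0, 0],
  [0, 0, 0, 0, 0, 0, 0],
  [0, 0, 0, 0, 0, 0, 0],
])

```text
clock: 19.05
eef_pos: [569.9, 372.1, 12.4]
tool_rot: [2.952, 1.569, 0.201]
force: [0.9, 0.5, 0.1]
width: 33.5
```

Emit:
arm_command([
  [0, -0.2, 0, -0.3, 0, 0, 0],
  [0, 0, 0, -0.2, 0, 0, 0],
  [0, 0, 0, 0, 0, 0, 0],
  [0, 0, 0, 0, 0, 0, 0],
])

```text
clock: 19.38
eef_pos: [566.7, 372.7, 6.6]
tool_rot: [-2.764, 1.57, 0.768]
force: [-0.0, 0.1, -1.0]
width: 33.5
```

Emit:
arm_command([
  [0, 0, 0, -0.1, 0, 0, 0],
  [0, 0, 0, 0, 0, 0, 0],
  [0.55, 0, 0, 0, 0, 0, 0],
  [0.55, 0, 0, 0, 0, 0, 0],
  [0.55, 0, 0, 0, 0, 0, 0],
  [0.55, 0, 0, 0, 0, 0, 0],
  [0.55, 0, 0, 0, 0, 0, 0],
  [0.55, 0, 0, 1, 0, 0, 0],
  [0.55, 0, 0, 3, 0, 0, 0],
  [0.55, 0, 0, 4, 0, 0, 0],
  [0.55, 0, 0, 4, 0, 0, 0],
  [0.55, -2, -1, 4, 0, 0, 0],
  [0.55, -3, -1, 1, 0, 0, 0],
  [0.55, -3, -1, 1, 0, 0, 0],
  [0.55, 0, 0, 0, 0, 0, 0],
  [0.55, 0, 0, 0, 0, 0, 0],
])

```text
clock: 20.72
eef_pos: [487.5, 343.8, 183.3]
tool_rot: [-2.073, 1.569, 1.46]
force: [0.7, 0.9, 1.2]
width: 47.3
```

```bash
python3 - <<'E'
from h import *
s=ctrl.read_state(); print(s["eef_pos"],s["force"],s["clock"])
for c in["wrist","scene","side"]: cv2.imwrite(f"pics/e_{c}.png",ctrl.get_image(c))
E
```

```text
[487.45036316 343.77803359 183.26289316] [0.67340194 0.87816336 1.20257714] 20.7167
```

View pics/e_wrist.png

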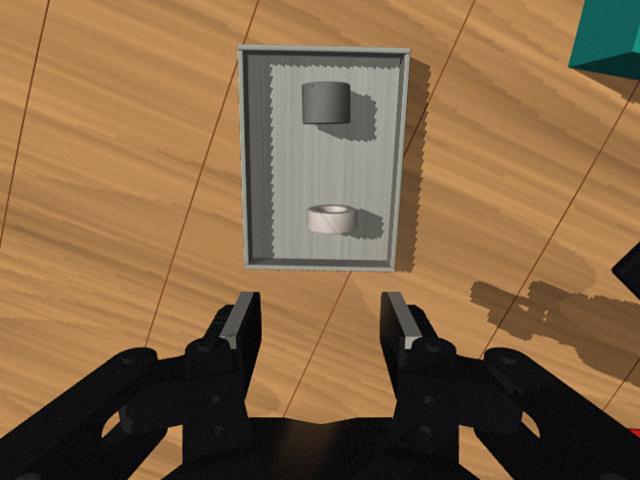

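View pics/e_scene.png

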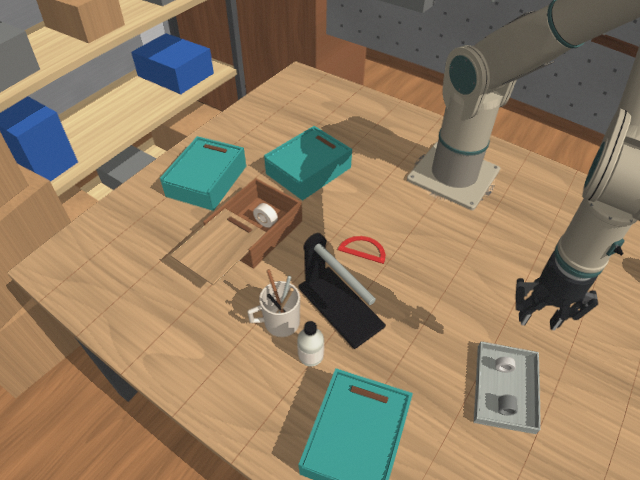

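View pics/e_side.png

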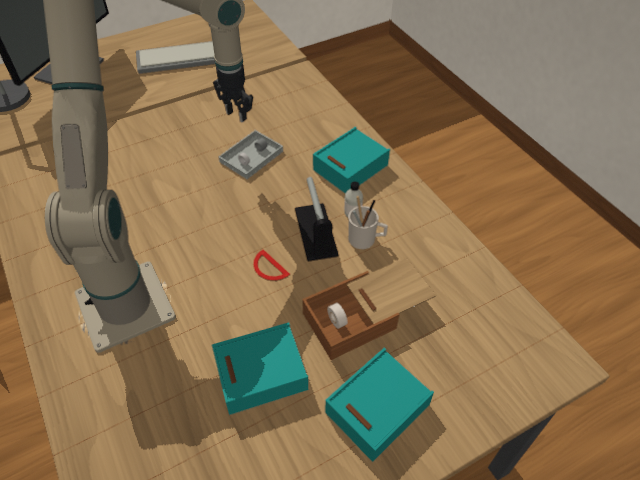

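The final pictures show the bar empty. The collar (330,218) and spacer (326,103) stand in the dish in the wrist view, and the roll (265,215 in the scene view) is in the open part of the wooden chest. The mug, bottle and protractor have not moved, and the gripper is clear of everything.

```bash
python3 -c "
from cell import ctrl
print(ctrl.finish_job())"
```

```text
the job is handed in; nothing more can be done
None
```

The bar is empty and the job is handed in, at about 21 s on the robot's clock against the 69 s limit. I slid the collar off first and set it in the chrome dish. The roll then went into the open part of the wooden chest, and the spacer into the dish beside the collar.

**Last checks:** pictures from all three cameras showed the collar and spacer in the dish, the roll in the chest, and none of the three on the desk. By eye, the mug, bottle and protractor matched their starting pictures. The gripper was about 180 mm above the desk, touching nothing.

**Forces:** the force readings I took peaked at about 7 N, while gripping the roll.

**What disagreed:** my first fit of the holder from the fixed cameras was about 3 mm off the wrist-camera fit. The wrist view also put the bar about 1 mm to the side near the spacer, and I corrected for both before gripping. No check failed.

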